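# Pry up the bench press and hook the bar down

## Robot

A 6-joint arm with a two-finger parallel gripper is mounted at the origin on the work surface; the furniture and walls round the work are solid. World frame = base frame: x ahead of the robot, y to its left, z up, the work surface at z = 0. Lengths are in m, angles in rad, forces in N, time in s.
With the tool pointing down it reaches from about 0.35 to 0.725 m from the base axis. Payload 6 kg.
Tool frame: the origin (TCP) lies between the finger pads; the fingertips stand 11 mm ahead of it and the grasp point (between the pads) lies 8 mm behind it; z points along the fingers, y is the line along which they close (so a half turn about z gives the same grasp; the last joint's range is limited). The gripper opens to 85 mm and grips with 20 to 120 N. Pads are 22 mm wide; open, the fingers measure 114 mm over their backs; the gripper's body (76 mm by 85 mm) begins 54 mm behind the grasp point. The pads swing forward as they close: fully open they stand 13 mm farther back than shut.
Start: joints at [1.496, 0.04, 0.085, 0, -1.615, -0.334], TCP at [0.238, 0.551, 0.242] pointing down, gripper open.
Joint ranges: [-2.56, 2.56], [-1.29, 2.01], [-1.08, 1.49], [-3.29, 1.98], [-2.81, -0.18], [-2.99, 2.99]. Speed limits (rad/s): [2.57, 2.57, 3.01, 3.14, 3.14, 3.14].

## Interface

Orientations are given as a rotation vector (axis times angle).
In Python, from workcell import ctrl gives the robot as it stands.
- The arm moves only by the shell command python3 -m jog 'ROWS' [FORCE]. ROWS is JSON, one flat list of numbers, 5 for each row, row after row: the shift along the world's x, y, z each as a share of 30 mm, from -1 to 1, then the turn about the world's z as a share of 0.12 rad, from -1 to 1, then the closure, from -1 (fully open) to 1 (shut). A call has exactly 5 rows; each row shifts and turns the commanded pose from where the row before left it; what a row does not reach is not made up. A row lasts 1/10 s, in which the tool goes at most 50 mm and 8.59 degrees, less where a joint would pass 70% of its speed; a pose out of reach is approached as far as the arm can. A call with a number of a shift or a turn outside -1 to 1 is refused whole. A call with a gripper value outside its range is refused whole. The fingers move at their own pace and stop on an object; FORCE is the grip in N (left out, the last holds). Time passes only in rows, so rows that do not move let the fingers close, or fill a call up. It gives the time, the measured TCP pose, the force, the opening and the grip force at its end, in the units of the state.
- ctrl.sense(): the state, without advancing time (a new reading comes with each control period).
- ctrl.capture(name): name is "scene" or "side" or "wrist"; returns (picture, depth): 384x512x3 uint8, blue, green, red; 384x512 float32, m along the optical axis (not along the pixel's ray), 0 where there is no reading.
- ctrl.camera_model(name): a dict with "fx", "fy", "cx", "cy" (pixels), "distortion" ([k1, k2, p1, p2, k3] as OpenCV has them; the pictures are not rectified), "rvec" (rotation vector, rad) and "tvec" (3), from world to camera coordinates, as OpenCV has them. Camera axes: x right, y down, z forward; pixel columns grow to the right and rows downward; lengths in m; the calibration is good to about 2 mm. A picture is of the moment at which its call begins: read the wrist's pose just before it. camera_model takes no time and is no camera call; for the wrist camera it gives the pose at the moment of the call.
- ctrl.hand_in(): hands the job in; it is judged then, once.
Trained networks look in the newest picture that a camera, given by its name, has taken for a name from the list of things; names that differ only in an ending like _2 or _b are one class to them, and where a whole thing is asked for, a point or a joint stands for the part that bears it (a point fixed in the world has none). Each returns a list of dicts, best first, with "p" (0 to 1); they miss things now and then, are a little off and sometimes report something else, mostly with a low value. They report only what shows in the picture. A call takes as long as a camera call. They do not tell look-alikes from the thing itself.
- ctrl.look_for(camera, label): "rect" ([left, top, right, bottom] as shares, 0 to 1, of the picture: columns of its width, rows of its height, round what is visible of it).
- ctrl.regions_of(camera, label): "region" (384x512 bool, what is visible of it) and "rect" ([left, top, right, bottom] as shares, 0 to 1, of the picture: columns of its width, rows of its height, round what is visible of it).
- ctrl.place_of(camera, label): "at" ([column, row] as shares, 0 to 1, of the picture: columns of its width, rows of its height: a listed point, or the origin of a listed thing).
The state is a dict: "t": time; "joint_positions": joint angles; "joint_velocities": joint speeds; "effort": joint torques, N m; "ee_pos": TCP position; "tcp_rot": TCP orientation; "contact_force": force on the tool from outside, world axes, zero at the start; "wrist_torque": the same for the moment, N m; "finger_gap": finger opening in m; "gripper_force": force on a finger pad.
Only numpy, scipy, OpenCV 4.12 (cv2) and the standard library are available. Lean on these libraries where they do the work, as an engineer would, in place of code of your own. Each camera call takes 0.05 s, during which the arm holds its last target. There are 200 camera calls.

## Task

Pry up the front of the heavy little press so it can be serviced: lay the pry bar across the fulcrum block and slide its toe into the pocket under the press's lip until you feel it push lightly but definitely (some 5 N) against the springy stop inside, keeping that light push for a moment before you lift. Then lever the base up by pressing the bar's handle down, swing the bar's end sideways under the hook of the keeper, and let it up gently so that the hook holds the bar down and the press stays raised when you let go. Never press hard on the stop, force the bar, or let the press drop, and leave the other things where they are.

Things in the scene. Friction and masses are not known exactly. Their poses are not given: they have to be found in the camera images.
- pry_bar: Loose steel pry bar, 0.3 kg, 380 mm long, 20 mm wide, 8 mm thick, with a black rubber sleeve (100 long, 24 wide, 18 mm thick) round it as handle. Origin: middle of the sleeve's underside; x runs along the bar to the toe, z is up as it lies. Centre line 9 mm above the origin; toe tip at x = +245 mm, bare hook end at -135 mm, sleeve from -50 to +50 mm; centre of mass about x = +30 mm.
- bar_toe (a point): Centre of the toe's end face of the pry bar (4 mm below its top face, 4 mm above its lower face); axes as the bar's. Levering the bar up from its entering slope moves the toe about 8 mm deeper against the stop, unless the bar is drawn back a little first.
- bar_grip (a point): Centre of the rubber sleeve, on the bar's centre line; axes as the bar's.
- bar_end (a point): Centre of the other, bare end of the pry bar; axes as the bar's.
- stand: Hinge stand of the press, fixed to the bench. Origin: on the bench, straight below the middle of the press's front lip when the press is down; x points from the lip into the press (the way the bar goes in), z up. The hinge axis lies along y at x = 200 mm, z = 43 mm.
- press (a joint): Tilt of the press in rad about the hinge at the rear of its base: 0 = standing on its feet, grows as the front lip rises, 0.3 at most. The press is a grey machine with a column on a base plate 200 x 140 x 18 mm, about 3.2 kg (varies by a quarter); its weight alone holds it down, about 8 to 20 N at the toe.
- lip (a point): Middle of the lower front edge of the press's base plate, 34 mm above the bench when down: the mouth of the pocket. The pocket runs in along the stand's x between two cheeks 56 mm apart, under the flat underside of the plate.
- pocket: Sprung stop inside the pocket, hidden under the plate; this pose is only a reference at the hinge axis and does not tell its setting. A rubber pad facing the mouth, 50 mm wide, 6 to 31 mm above the bench, stands somewhere 25 to 55 mm inside the lip: the depth differs each time and is not measured. It gives 1 mm per 1 N, 25 mm at most, then is hard.
- fulcrum: Fixed dark steel fulcrum block, about 50 mm in front of the lip. Rounded ridge (radius 10 mm), 100 mm long along its y, crest 36 mm above the bench. Origin: on the bench under the middle of the crest; axes nearly as the stand's. With the bar on the crest, the toe clears both bench and lip when the bar slopes about 0.3 rad down to the toe.
- keeper: Fixed dark steel hook, 36 mm high, 18 mm wide along its x, about 292 mm in front of the lip and 50 mm to the stand's -y side. Origin: on the bench under the middle of its pocket; axes nearly as the stand's. It opens to +y: post at y = -32 to -20 mm; the arm, underside 26 mm above the bench, reaches from it to y = +24 mm. The bar's end goes under the arm and rises against it.
- hook_lip (a point): Lower edge of the hook's hanging lip, y = +21 mm in the keeper's frame, 22 mm above the bench; the lip is 6 mm thick (y = +18 to +24 mm). The bar's top face must pass below it to enter: pressed down over the crest until it slopes about 0.11 rad down toward its end. It is then caught between lip and post.
- tape_core: Empty cardboard tape core, a ring 81 mm across and 48 mm high, a bystander to be left alone. Origin: middle of its underside.
- tin_clips: Small round grey tin with a pale lid, 56 mm across and 41 mm high, a bystander to be left alone. Origin: middle of its underside.
- tape_measure: Grey and black tape measure, 39 x 81 x 62 mm, standing on its base, a bystander to be left alone. Origin: middle of its underside.
- marker_black: Black and white marker pen, 135 mm long, lying, a bystander to be left alone. Origin: middle of its underside.
- card_gauge: Wooden spacer board, 55 x 90 x 10 mm, lying flat, a bystander to be left alone. Origin: middle of its underside.
- glue_stick: Upright glue stick, 27 mm across and 90 mm high, a bystander to be left alone. Origin: middle of its underside.
Mind the look-alikes: they are no part of the job. Leave any orange or purple look-alike of the fulcrum alone.

How it is judged:
On the way, in this order (a step that is already met when the one before it is completed fails the run):
1. the bar's toe is home in the pocket and pushes on the springy stop with 3 N or more, the press still down (contact force between pry_bar and pocket above 3 N and value of joint press below 0.03 rad), for 0.2 s.
2. the press is levered up by the bar over the fulcrum block (value of joint press above 0.065 rad and contact force between pry_bar and fulcrum above 4 N and contact force between pry_bar and press above 3 N), for 0.2 s.
At the end, for the whole second after the job is handed in: the press stays tilted 0.065 to 0.14 rad, carried by the bar (3 N or more) over the fulcrum block (4 N or more), the bar's end caught in the keeper's hook and pressing on it (1 N or more), between its lip and post and sticking out at least 11 mm past the hook's middle, all at rest (all of step 2 and value of joint press below 0.14 rad and contact force between pry_bar and keeper above 1 N and linear speed of pry_bar below 0.02 m/s and x of bar_end in the frame of keeper below -0.011 m and x of bar_toe in the frame of keeper above 0.2 m and y of bar_end in the frame of keeper between -0.02 and 0.018 m); the robot touches nothing.
It fails at once if the springy stop is pressed with more than 12 N before the press is lifted (contact force between pry_bar and pocket above 12 N and value of joint press below 0.03 rad).
It fails at once if the bar is forced against the press's base with more than 60 N (contact force between pry_bar and press above 60 N).
It fails at once if the bar is forced against the keeper with more than 40 N (contact force between pry_bar and keeper above 40 N).
It fails at once if the press drops (falls faster than 0.8 rad/s) (velocity of joint press below -0.8 rad/s).
It fails at once if one of the bystanders is moved more than 30 mm (distance of any of tape_core, tin_clips, tape_measure, marker_black, card_gauge, glue_stick from where it was at the start of the episode above 0.03 m).
It also fails if it takes over 54 s, if anything falls off the work surface, if the arm or the gripper's body presses on something with over 40 N, if the wrist force passes 120 N, or if a joint passes its speed limit or range.

## Working session

There is one attempt and no reset: what is moved stays moved. The work goes in short steps, Python scripts to look and compute and a shell command to move; the robot and the scene stay as the last step left them, time stands still between calls to the robot, and variables do not carry over. Pictures are saved under pics/ and viewed, at most 10 in all, crops included, and the job is handed in when it is done.

```bash
mkdir -p pics && ls
cat > h.py <<'E'
import numpy as np, cv2
from workcell import ctrl
def ray(cam,uv,m=None):
    m=m or ctrl.camera_model(cam)
    K=np.array([[m['fx'],0,m['cx']],[0,m['fy'],m['cy']],[0,0,1]],float)
    p=cv2.undistortPoints(np.array(uv,float).reshape(-1,1,2),K,np.array(m['distortion'],float)).reshape(-1,2)
    R=cv2.Rodrigues(np.array(m['rvec'],float))[0]; t=np.array(m['tvec'],float)
    d=np.c_[p,np.ones(len(p))]@R; o=-R.T@t
    return o,d
def atz(cam,uv,z,m=None):
    o,d=ray(cam,uv,m); return o+d*((z-o[2])/d[:,2])[:,None]
def bydepth(cam,uv,D,m=None):
    o,d=ray(cam,uv,m); uv=np.array(uv).reshape(-1,2).astype(int)
    return o+d*D[uv[:,1],uv[:,0]][:,None]
def proj(cam,P,m=None):
    m=m or ctrl.camera_model(cam)
    K=np.array([[m['fx'],0,m['cx']],[0,m['fy'],m['cy']],[0,0,1]],float)
    return cv2.projectPoints(np.array(P,float).reshape(-1,1,3),np.array(m['rvec'],float),np.array(m['tvec'],float),K,np.array(m['distortion'],float))[0].reshape(-1,2)
E
python3 - <<'E'
from h import *
np.set_printoptions(precision=3,suppress=True)
for c in ['scene','side']:
    im,D=ctrl.capture(c); cv2.imwrite(f'pics/{c}0.png',im); np.save(f'{c}0.npy',D)
    m=ctrl.camera_model(c); print(c,ray(c,[[256,192]])[0])
    for l in ['pry_bar','bar_toe','bar_grip','bar_end','stand','lip','fulcrum','keeper','hook_lip']:
        print(l,[(np.round(np.array(r['at'])*[512,384],1).tolist(),round(r['p'],2)) for r in ctrl.place_of(c,l)][:3])
print(ctrl.sense())
E
```

```text
pics
scene [-0.47  -0.844  0.796]
pry_bar [([304.8, 245.4], 0.97)]
bar_toe [([256.9, 214.8], 0.97)]
bar_grip [([303.9, 243.0], 0.75)]
bar_end [([337.7, 260.5], 0.85)]
stand [([244.7, 195.7], 0.78)]
lip [([244.2, 184.9], 0.89)]
fulcrum [([252.3, 198.8], 0.78), ([145.9, 189.7], 0.47), ([174.2, 195.9], 0.45)]
keeper [([306.9, 214.2], 0.63)]
hook_lip [([303.8, 211.7], 0.69)]
side [-0.126  0.995  0.74 ]
pry_bar [([301.2, 182.4], 0.55)]
bar_toe [([268.0, 208.3], 0.81)]
bar_grip [([302.4, 180.4], 0.84)]
bar_end [([317.6, 168.5], 0.82)]
stand [([226.6, 221.7], 0.78)]
lip [([228.3, 214.8], 0.98)]
fulcrum [([264.7, 275.7], 0.9), ([237.0, 323.7], 0.58), ([235.1, 215.2], 0.55)]
keeper [([261.6, 175.1], 0.69), ([255.1, 185.1], 0.52)]
hook_lip [([264.4, 176.6], 0.47)]
{'t': 1.0, 'joint_positions': array([ 1.496,  0.04 ,  0.085,  0.   , -1.616, -0.334]), 'joint_velocities': array([-0.   ,  0.001,  0.   ,  0.001, -0.001,  0.   ]), 'effort': array([ -0.   , -36.793,  34.745,   6.933,  -0.001,   0.   ]), 'ee_pos': array([0.238, 0.551, 0.242]), 'tcp_rot': array([ 3.076, -0.638,  0.   ]), 'contact_force': array([-0.481,  0.375, -0.802]), 'wrist_torque': array([ 0.024, -0.012, -0.023]), 'gripper_force': 0.0, 'finger_gap': 0.08530723154724913}
```

Run:
```python
from h import *
np.set_printoptions(precision=3,suppress=True)
a=cv2.imread('pics/scene0.png');b=cv2.imread('pics/side0.png')
cv2.imwrite('pics/sc.png',cv2.resize(a[120:320,110:376],(798,600),interpolation=cv2.INTER_CUBIC))
cv2.imwrite('pics/sd.png',cv2.resize(b[130:330,150:416],(798,600),interpolation=cv2.INTER_CUBIC))
P={'bar_toe':((256.9,214.8),(268,208.3),.009),'bar_grip':((303.9,243),(302.4,180.4),.009),'bar_end':((337.7,260.5),(317.6,168.5),.009),'stand':((244.7,195.7),(226.6,221.7),0),'lip':((244.2,184.9),(228.3,214.8),.034),'ful':((252.3,198.8),(235.1,215.2),0),'keeper':((306.9,214.2),(261.6,175.1),0),'hook_lip':((303.8,211.7),(264.4,176.6),.022)}
for k,(u,v,z) in P.items(): print(k,atz('scene',u,z)[0],atz('side',v,z)[0])
print(atz('scene',[(145.9,189.7),(174.2,195.9)],0),atz('side',[(264.7,275.7),(237,323.7)],0))
```

```text
bar_toe [ 0.391 -0.063  0.009] [ 0.401 -0.038  0.009]
bar_grip [ 0.371 -0.292  0.009] [ 0.375 -0.283  0.009]
bar_end [ 0.369 -0.424  0.009] [ 0.359 -0.409  0.009]
stand [0.471 0.076 0.   ] [0.493 0.087 0.   ]
lip [0.492 0.097 0.034] [0.481 0.092 0.034]
ful [0.474 0.037 0.   ] [0.488 0.04  0.   ]
keeper [ 0.529 -0.192  0.   ] [ 0.547 -0.265  0.   ]
hook_lip [ 0.507 -0.192  0.022] [ 0.511 -0.221  0.022]
[[0.23  0.422 0.   ]
 [0.279 0.291 0.   ]] [[0.257 0.265 0.   ]
 [0.236 0.448 0.   ]]
```

View pics/sc.png

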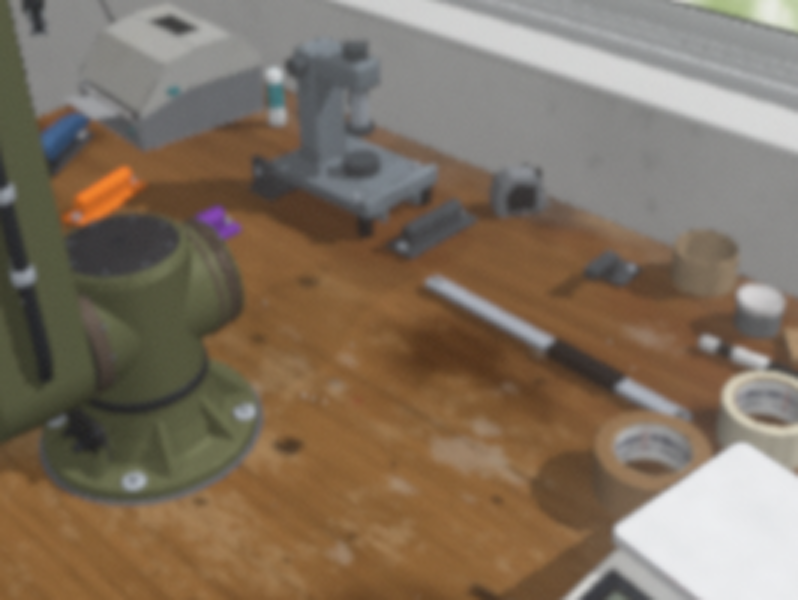

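View pics/sd.png

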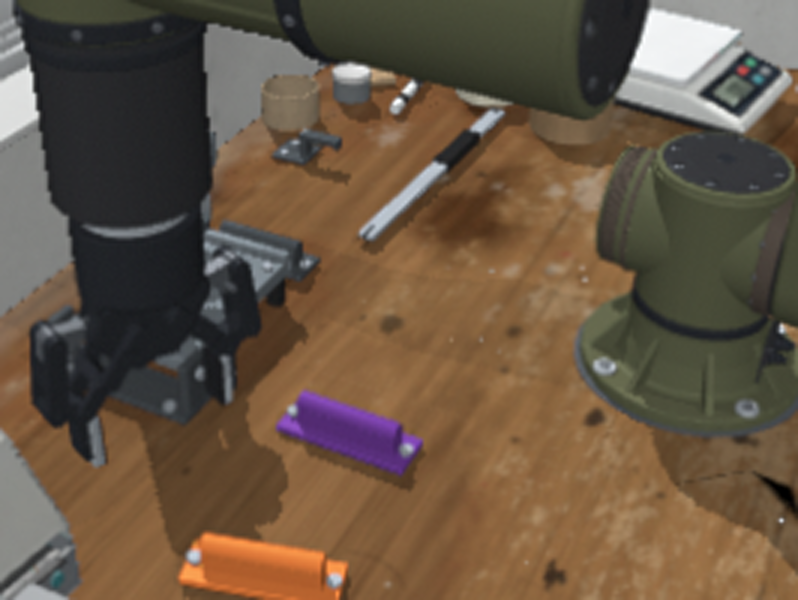

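The scene view shows the grey press at crop (350,170), the dark fulcrum at (433,228), the dark keeper at (612,268), and the bar from (432,285) to (685,412). The look-alikes are an orange block at crop (103,195) and a purple one at (218,222). I'm choosing the dark steel block in front of the press lip, at scene pixel (252,199). I'll go above it with the wrist camera to check it close up.

```bash
for i in 1; do python3 -m jog '[0.2,-0.9,0.4,-0.6,-1, 0.2,-1,0.4,-0.6,-1, 0.2,-1,0.4,-0.6,-1, 0.2,-1,0.2,-0.6,-1, 0.2,-1,0.2,-0.6,-1]'; python3 -m jog '[0.2,-1,0.4,-0.6,-1, 0.2,-1,0,-0.6,-1, 0.2,-1,0,-0.6,-1, 0.2,-1,0,-0.6,-1, 0.2,-1,0,-0.6,-1]';  python3 -m jog '[0.3,-1,0,-0.6,-1, 0.3,-1,0,-0.6,-1, 0.3,-1,0,-0.6,-1, 0.3,-1,0,-0.6,-1, 0.3,-1,0,-0.6,-1]'; python3 -m jog '[0.3,-1,0,-0.6,-1, 0.3,-1,0,-0.6,-1, 0.3,-1,0,-0.6,-1, 0,0,0,0,-1, 0,0,0,0,-1]'; done
python3 - <<'E'
from h import *
np.set_printoptions(precision=3,suppress=True)
m=ctrl.camera_model('wrist');im,D=ctrl.capture('wrist');cv2.imwrite('pics/w1.png',im);np.save('w1.npy',D)
print(m)
Z={'bar_toe':.009,'bar_grip':.009,'bar_end':.009,'stand':0,'lip':.034,'fulcrum':0,'keeper':0,'hook_lip':.022}
for l,z in Z.items():
    for r in ctrl.place_of('wrist',l)[:2]:
        u=np.array(r['at'])*[512,384]; print(l,u.round(1),round(r['p'],2),atz('wrist',u,z,m)[0])
E
```

```text
t: 1.5
ee_pos: [0.2686, 0.4024, 0.2908]
tcp_rot: [-2.91, 1.182, 0.0]
contact_force: [0.3, 0.1, 0.9]
finger_gap: 0.0857
gripper_force: 0.0
t: 2.0
ee_pos: [0.2985, 0.2523, 0.3025]
tcp_rot: [-2.651, 1.684, 0.0]
contact_force: [0.5, -0.0, 0.0]
finger_gap: 0.0853
gripper_force: 0.0
t: 2.5
ee_pos: [0.3435, 0.1023, 0.3026]
tcp_rot: [-2.307, 2.131, 0.0]
contact_force: [0.9, -0.4, 0.4]
finger_gap: 0.0854
gripper_force: 0.0
t: 3.0
ee_pos: [0.3705, 0.013, 0.3023]
tcp_rot: [-2.066, 2.367, 0.0]
contact_force: [0.3, 0.4, -0.6]
finger_gap: 0.0851
gripper_force: 0.0
{'fx': 323.8293201790207, 'fy': 323.8293201790207, 'cx': 259.08585242815366, 'cy': 192.06855674351544, 'distortion': array([-0.085,  0.   ,  0.   ,  0.   ,  0.   ]), 'rvec': array([-0.21 , -3.078, -0.474]), 'tvec': array([ 0.365, -0.117,  0.419])}
stand [189.3 208.7] 0.86 [0.481 0.083 0.   ]
lip [186.3 219.2] 0.63 [0.479 0.086 0.034]
fulcrum [353.  291.9] 0.8 [ 0.253  0.257 -0.   ]
fulcrum [180.2 177.6] 0.76 [0.485 0.036 0.   ]
keeper [ 81.2 161.4] 0.57 [ 0.62  -0.006  0.   ]
```

View pics/w1.png

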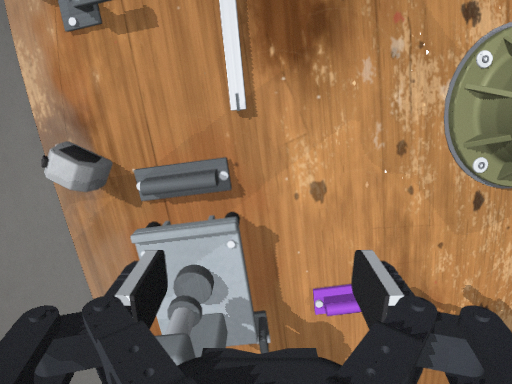

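The wrist view confirms the choice. It shows the dark fulcrum ridge from (138,187) to (229,176), the press front edge from (135,238) to (238,222), the bar toe at (237,107), the keeper's end at (80,12) and the purple look-alike at (337,300). Next I'll get geometry from depth.

```bash
cat > geo.py <<'E'
from h import *
np.set_printoptions(precision=4,suppress=True)
def cloud(cam,D,m):
    v,u=np.mgrid[0:384,0:512]; uv=np.c_[u.ravel(),v.ravel()].astype(float)
    o,d=ray(cam,uv,m); P=o+d*D.reshape(-1,1); P[D.ravel()==0]=np.nan; return P.reshape(384,512,3)
def box(P,x0,x1,y0,y1,z0,z1):
    Q=P.reshape(-1,3); k=(Q[:,0]>x0)&(Q[:,0]<x1)&(Q[:,1]>y0)&(Q[:,1]<y1)&(Q[:,2]>z0)&(Q[:,2]<z1); return Q[k]
def rect(Q):
    (c,s,a)=cv2.minAreaRect(Q[:,:2].astype(np.float32)*1000); return np.round(c,1),np.round(s,1),round(a,2),len(Q)
E
python3 - <<'E'
from geo import *
m=ctrl.camera_model('wrist');D=np.load('w1.npy');P=cloud('wrist',D,m); np.save('P1.npy',P)
print('bench z',np.nanmedian(P[20:100,270:350,2]))
print('ful top',rect(box(P,.4,.6,.0,.07,.030,.045)),'ful all',rect(box(P,.4,.6,.0,.07,.006,.045)))
Q=box(P,.38,.6,.07,.13,.028,.07); print('press',rect(Q))
# front edge: min y per x bin
for x in np.arange(.40,.58,.02):
    q=Q[abs(Q[:,0]-x)<.01]
    if len(q): i=np.argsort(q[:,1])[:5]; print(round(x,2),q[i].mean(0))
print('bar',rect(box(P,.36,.44,-.2,-.02,.005,.03)), box(P,.36,.44,-.2,-.02,.005,.03)[:,2].mean())
print('press max z',np.nanmax(box(P,.4,.6,.08,.3,.03,.4)[:,2]))
E
```

```text
bench z -0.0012919658769087738
ful top (array([510.7,  32. ]), array([ 36. , 164.2]), 78.05, 1223) ful all (array([503.8,  36.5]), array([ 57.2, 180.9]), 83.74, 3378)
press (array([479.1, 109.6]), array([139.8,  40.9]), 0.01, 3196)
0.4 [0.4097 0.0935 0.0483]
0.42 [0.4217 0.0904 0.0487]
0.44 [0.4439 0.0893 0.0497]
0.46 [0.4561 0.0893 0.0458]
0.48 [0.4776 0.0893 0.0467]
0.5 [0.5019 0.0894 0.0535]
0.52 [0.516  0.0896 0.0477]
0.54 [0.535  0.0899 0.0501]
bar (array([ 386.6, -107.8]), array([130.7,  20.4]), 87.87, 1829) 0.013486172504970346
press max z 0.21923709317065326
```

```bash
python3 - <<'E'
from geo import *
P=np.load('P1.npy')
for z in (.030,.033): print('ful',rect(box(P,.41,.55,.0,.07,z,.045)))
Q=box(P,.36,.44,-.2,-.02,.008,.03);print('bar',rect(Q),'toe y',np.sort(Q[:,1])[-5:])
u,s,v=np.linalg.svd(Q-Q.mean(0),full_matrices=False);print(Q.mean(0),v[0],np.arctan2(v[0][1],v[0][0]))
k=box(P,.45,.6,-.3,-.13,.01,.05);print('keeper part',rect(k) if len(k)>3 else 0)
E
python3 -m jog '[0,-1,-0.5,-0.2,-1, 0,-1,-0.5,0,-1, 0,-1,-0.5,0,-1, 0,-1,-0.5,0,-1, 0,-1,-0.5,0,-1]'; python3 -m jog '[0,-1,-0.5,0,-1, 0,-1,-0.5,0,-1, 0,-0.5,0,0,-1, 0,0,0,0,-1, 0,0,0,0,-1]'
python3 - <<'E'
from geo import *
m=ctrl.camera_model('wrist');im,D=ctrl.capture('wrist');cv2.imwrite('pics/w2.png',im);P=cloud('wrist',D,m);np.save('P2.npy',P)
print('sense',ctrl.sense()['ee_pos'],ctrl.sense()['tcp_rot'])
print('bench',np.nanmedian(box(P,.42,.47,-.35,-.1,-.02,.02)[:,2]))
Z={'bar_toe':.009,'bar_grip':.009,'bar_end':.009,'keeper':0,'hook_lip':.022}
for l,z in Z.items():
    for r in ctrl.place_of('wrist',l)[:2]:
        u=np.array(r['at'])*[512,384]; print(l,u.round(1),round(r['p'],2),atz('wrist',u,z,m)[0])
Q=box(P,.33,.42,-.45,-.06,.008,.03);print('bar',rect(Q))
q=Q[Q[:,2]>.0165];print('sleeve',rect(q))
k=box(P,.47,.62,-.3,-.13,.028,.05);print('keeper top',rect(k));k=box(P,.47,.62,-.3,-.13,.006,.05);print('keeper all',rect(k))
E
```

```text
ful (array([480.1,  39.1]), array([ 18.4, 100.6]), 89.79, 1033)
ful (array([480.1,  39.4]), array([ 17.3, 100.6]), 89.0, 844)
bar (array([ 386.6, -107.8]), array([130.7,  20.4]), 87.87, 1826) toe y [-0.043  -0.043  -0.0429 -0.0427 -0.0425]
[ 0.3863 -0.1094  0.0135] [-0.0403 -0.9992  0.0006] -1.6110651495069097
keeper part (array([ 550.8, -190.7]), array([64.8, 15.9]), 11.73, 268)
t: 3.95
ee_pos: [0.3703, -0.1374, 0.2268]
tcp_rot: [-2.04, 2.389, -0.0]
contact_force: [0.7, 0.5, -0.0]
finger_gap: 0.0854
gripper_force: 0.0
t: 4.45
ee_pos: [0.3705, -0.2113, 0.1973]
tcp_rot: [2.038, -2.39, -0.0]
contact_force: [-0.1, 0.3, -0.4]
finger_gap: 0.0855
gripper_force: 0.0
sense [ 0.3707 -0.211   0.1975] [-2.0394  2.3893 -0.0003]
bench -0.0007841944061989792
bar_toe [265.7 308. ] 0.76 [ 0.3893 -0.0444  0.009 ]
bar_grip [238.7  91.4] 0.9 [ 0.3775 -0.2902  0.009 ]
keeper [117.  199.1] 0.64 [ 0.5292 -0.2017  0.    ]
keeper [203.5 364. ] 0.63 [0.4852 0.0392 0.    ]
hook_lip [127.6 204.1] 0.67 [ 0.5083 -0.2005  0.022 ]
bar (array([ 380.5, -215.7]), array([311.7,  24.4]), 87.65, 6567)
sleeve (array([ 378.8, -252. ]), array([194.4,  23.7]), 87.73, 2603)
keeper top (array([ 563.6, -231.8]), array([ 55.3, 138.2]), 43.11, 1932)
keeper all (array([ 574.8, -221.2]), array([ 86.4, 138.2]), 43.28, 3583)
```

View pics/w2.png

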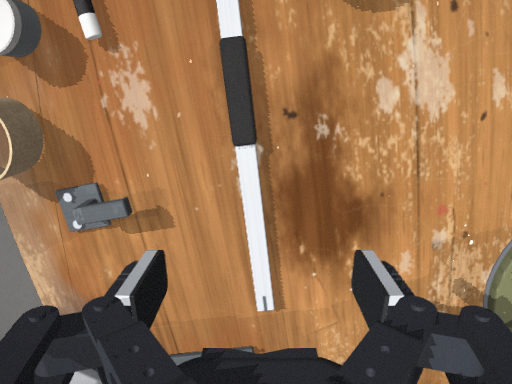

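The second wrist view shows the sleeve centred at (238,91), the toe at (265,308), the keeper with its hook tip at (128,205), and the marker, tin and tape core well clear of the bar. The measured frames agree with the given sizes:
- **Lip:** (0.479, 0.089)
- **Fulcrum:** (0.480, 0.039)
- **Keeper:** (0.529, -0.202)

I'll grasp now.

```bash
python3 -m jog '[0.05,-0.7,-0.6,0.5,-1, 0.05,-0.7,-0.8,0.48,-1, 0.05,-0.7,-1,0,-1, 0.05,-0.7,-1,0,-1, 0.05,-0.58,-1,0,-1]'; python3 -m jog '[0,0,-0.7,0,-1, 0,0,-0.6,0,-1, 0,0,-0.4,0,-1, 0,0,0,0,-1, 0,0,0,0,-1]' 20
```

```text
t: 5.25
ee_pos: [0.3782, -0.3135, 0.0644]
tcp_rot: [-2.176, 2.265, -0.001]
contact_force: [0.4, 0.1, -0.4]
finger_gap: 0.0856
gripper_force: 0.0
t: 5.75
ee_pos: [0.3785, -0.3129, 0.0151]
tcp_rot: [2.177, -2.265, 0.001]
contact_force: [0.9, 0.1, 1.8]
finger_gap: 0.0854
gripper_force: 0.0
```

```bash
python3 -m jog '[0,0,0,0,0, 0,0,0,0,1, 0,0,0,0,1, 0,0,0,0,1, 0,0,0,0,1]' 20;  python3 -m jog '[0,0,0.3,0,1, 0,0,0.6,0,1, 0,0,1,0,1, 0,0,0.5,0,1, 0,0,0,0,1]'
cat > slope.py <<'E'
from geo import *
def slope(save=None):
    m=ctrl.camera_model('wrist');im,D=ctrl.capture('wrist')
    if save: cv2.imwrite(save,im)
    s=ctrl.sense();p=s['ee_pos'];P=cloud('wrist',D,m)
    # bright steel pixels near the bar's line ahead of the sleeve
    a=np.arctan2(s['tcp_rot'][1],s['tcp_rot'][0])*2; ty=np.array([np.sin(a),-np.cos(a)]); d=np.array([-ty[1],ty[0]]); d*=np.sign(d[1])
    Q=P.reshape(-1,3); r=Q[:,:2]-p[:2]; al=r@d; la=r@np.array([-d[1],d[0]])
    k=(al>.085)&(al<.30)&(abs(la)<.02)&(abs(Q[:,2]-p[2])<.12)&(im.reshape(-1,3).min(1)>140)
    A,L,Zz=al[k],la[k],Q[k,2]
    f=np.polyfit(A,Zz,1); g=np.polyfit(A,L,1)
    print('pose',p,'yaw',np.degrees(np.arctan2(d[1],d[0])).round(2),'F',s['contact_force'],'n',k.sum(),'slope',f[0].round(4),'top z at tcp',f[1].round(4),'rms',np.std(Zz-np.polyval(f,A)).round(4),'lat',g,'reach',A.max() if k.any() else 0)
E
python3 -c "from slope import *; slope('pics/w3.png')"
```

```text
t: 6.25
ee_pos: [0.3781, -0.3129, 0.0147]
tcp_rot: [-2.176, 2.266, -0.001]
contact_force: [-0.7, 1.7, 3.1]
finger_gap: 0.0236
gripper_force: 22.3
t: 6.75
ee_pos: [0.3793, -0.3134, 0.0888]
tcp_rot: [-2.175, 2.265, -0.007]
contact_force: [0.8, -0.6, -1.6]
finger_gap: 0.0231
gripper_force: 21.7Traceback (most recent call last):
  File "<string>", line 1, in <module>
    from slope import *; slope('pics/w3.png')
                         ~~~~~^^^^^^^^^^^^^^^
  File "slope.py", line 11, in slope
    f=np.polyfit(A,Zz,1); g=np.polyfit(A,L,1)
    raise TypeError("expected non-empty vector for x")
TypeError: expected non-empty vector for x
```

View pics/w3.png

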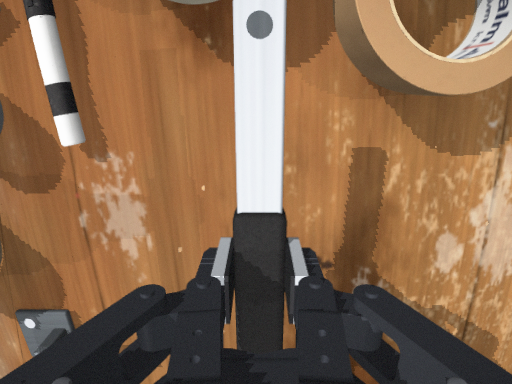

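The view shows the bar held, with its tail reaching toward the camera from (258,210) to (258,0). The camera looks at the tail side, so I'll fit the slope there.

```bash
sed -i 's/(al>.085)&(al<.30)/(al<-.03)\&(al>-.13)/; s/A.max() if k.any() else 0/A.min()/' slope.py && python3 -c "from slope import *; slope()"
```

```text
pose [ 0.3777 -0.3124  0.0852] yaw 87.67 F [-0.1897  0.0867 -3.1891] n 9546 slope -0.0394 top z at tcp 0.0845 rms 0.0056 lat [ 0.0002 -0.0008] reach -0.11046821269659032
```

```bash
sed -i 's/    f=np.polyfit(A,Zz,1)/    for _ in range(4):\n        f=np.polyfit(A,Zz,1); e=abs(Zz-np.polyval(f,A)); q=e<max(.002,1.5*np.median(e)); A,L,Zz=A[q],L[q],Zz[q]/' slope.py && python3 -c "from slope import *; slope()"; python3 -m jog '[0,0,-1,0,1, 0,0,-0.6,0,0.7, 0,0,0,0,0.6, 0,0,0,0,0.5, 0,0,0,0,0.5]'; python3 -m jog '[0,0,0,0,0.48, 0,0,0,0,0.48, 0,0,0,0,0.46, 0,0,0,0,0.46, 0,0,0,0,0.46]';python3 -c "from slope import *; slope()"
```

```text
pose [ 0.3773 -0.3123  0.0846] yaw 87.67 F [-0.0332 -0.242  -2.7945] n 9538 slope -0.0281 top z at tcp 0.0842 rms 0.0006 lat [ 0.0025 -0.0002] reach -0.1101031421485736
t: 7.4
ee_pos: [0.3785, -0.3132, 0.0392]
tcp_rot: [-2.176, 2.266, -0.002]
contact_force: [0.6, -0.3, -2.3]
finger_gap: 0.0238
gripper_force: 21.6
t: 7.9
ee_pos: [0.378, -0.3129, 0.0384]
tcp_rot: [2.176, -2.266, 0.0]
contact_force: [-0.8, 0.1, -3.1]
finger_gap: 0.0235
gripper_force: 21.6
pose [ 0.378  -0.3129  0.0383] yaw 87.68 F [ 0.0583 -0.0683 -3.1318] n 9698 slope -0.0606 top z at tcp 0.0372 rms 0.0006 lat [0.0022 0.0001] reach -0.1092338547950498
```

```bash
python3 -m jog '[0,0,1,0,0.45, 0,0,-1,0,0.45, 0,0,1,0,0.44, 0,0,-1,0,0.44, 0,0,0,0,0.44]';python3 -c "from slope import *; slope()"; python3 -m jog '[0,0,0,0,0.43, 0,0,0,0,0.42, 0,0,0,0,0.41, 0,0,0,0,0.40, 0,0,0,0,0.40]';python3 -c "from slope import *; slope()"
```

```text
t: 8.45
ee_pos: [0.3765, -0.3118, 0.0355]
tcp_rot: [2.175, -2.266, -0.007]
contact_force: [-1.1, -0.3, -3.6]
finger_gap: 0.0242
gripper_force: 4.8
pose [ 0.3768 -0.3123  0.0369] yaw 87.66 F [ 0.7939  0.2211 -2.1709] n 9515 slope -0.0837 top z at tcp 0.0315 rms 0.0007 lat [-0.0081  0.0005] reach -0.10885604903044702
t: 9.0
ee_pos: [0.3782, -0.3129, 0.0386]
tcp_rot: [-2.176, 2.266, -0.001]
contact_force: [0.3, -0.3, 0.2]
finger_gap: 0.0255
gripper_force: 0.0
pose [ 0.3781 -0.3129  0.0385] yaw 87.69 F [ 0.1521 -0.5895 -0.0558] n 7020 slope 0.0021 top z at tcp 0.0138 rms 0.0006 lat [-0.0031  0.0004] reach -0.1131678902284238
```

```bash
python3 -m jog '[0,0,-0.4,0,0.38, 0,0,-0.4,0,0.38, 0,0,0,0,1, 0,0,0,0,0.445, 0,0,0,0,0.445]'; python3 -m jog '[0,0,0.3,0,0.445, 0,0,0.35,0,0.445, 0,0,0.35,0,0.445, 0,0,0.35,0,0.445, 0,0,0,0,0.445]';python3 -c "from slope import *; slope()"
```

```text
t: 9.55
ee_pos: [0.3775, -0.3126, 0.0136]
tcp_rot: [2.176, -2.266, -0.002]
contact_force: [0.5, 0.4, -3.0]
finger_gap: 0.0237
gripper_force: 11.0
t: 10.05
ee_pos: [0.3792, -0.3135, 0.0574]
tcp_rot: [-2.176, 2.265, -0.006]
contact_force: [-0.4, -0.4, -2.3]
finger_gap: 0.0237
gripper_force: 10.9
pose [ 0.3787 -0.3132  0.0562] yaw 87.68 F [-0.1767 -0.0664 -2.0444] n 11036 slope -0.1922 top z at tcp 0.0593 rms 0.0006 lat [ 0.0015 -0.0003] reach -0.10526967604879875
```

```bash
python3 -m jog '[0,0,0.35,0,0.445, 0,0,0.35,0,0.445, 0,0,0.25,0,0.445, 0,0,0,0,1, 0,0,0,0,1]' 25; python3 -c "from slope import *; slope()"
```

```text
t: 10.6
ee_pos: [0.3781, -0.3128, 0.0834]
tcp_rot: [-2.176, 2.266, -0.0]
contact_force: [-0.3, -1.6, -2.7]
finger_gap: 0.0237
gripper_force: 26.1
pose [ 0.378  -0.3128  0.0831] yaw 87.68 F [ 0.5839 -1.3705 -1.0386] n 11740 slope -0.2985 top z at tcp 0.0848 rms 0.0006 lat [ 0.0005 -0.    ] reach -0.10264637896154938
```

```bash
python3 -m jog '[0.2,0.2,0.9,0.34,1, 0.5,0.8,1,0,1, 0.9,1,0,0,1, 0.9,1,0,0,1, 0.87,1,0,0,1]' 40; python3 -m jog '[0,0.33,-0.2,0,1, 0,0,-0.3,0,1, 0,0,-0.1,0,1, 0,0,0,0,1, 0,0,0,0,1]'; python3 -c "from slope import *; slope()"
```

```text
t: 11.15
ee_pos: [0.4797, -0.1915, 0.1399]
tcp_rot: [2.222, -2.221, -0.001]
contact_force: [-0.4, -0.3, -2.5]
finger_gap: 0.0228
gripper_force: 46.4
t: 11.65
ee_pos: [0.4787, -0.1838, 0.1224]
tcp_rot: [2.22, -2.222, 0.0]
contact_force: [0.1, -0.5, -2.4]
finger_gap: 0.0232
gripper_force: 46.4
pose [ 0.4789 -0.1838  0.1226] yaw 89.95 F [ 0.3383 -0.1566 -3.3939] n 11748 slope -0.3031 top z at tcp 0.1238 rms 0.0006 lat [0.0023 0.0004] reach -0.10253683537499703
```

```bash
python3 -m jog '[0,0,-0.2,0,1, 0,0,-0.13,0,1, 0,0,0,0,1, 0,0,0,0,1, 0,0,0,0,1]'
python3 - <<'E'
from slope import *; slope()
for c in ['scene','side']:
    im,_=ctrl.capture(c);a=proj(c,[[.479,.06,.03]])[0].astype(int); w=im[a[1]-45:a[1]+45,a[0]-60:a[0]+60]; cv2.imwrite(f'pics/{c}1.png',w)
a=cv2.imread('pics/scene1.png');b=cv2.imread('pics/side1.png');cv2.imwrite('pics/both1.png',cv2.resize(np.hstack([a,b]),(800,300),interpolation=cv2.INTER_CUBIC))
E
```

```text
t: 12.2
ee_pos: [0.4792, -0.183, 0.1125]
tcp_rot: [2.222, -2.221, 0.0]
contact_force: [0.1, 0.7, -2.9]
finger_gap: 0.0227
gripper_force: 46.5
pose [ 0.4792 -0.183   0.1126] yaw 90.03 F [-0.1919 -0.282  -3.708 ] n 11750 slope -0.3037 top z at tcp 0.1139 rms 0.0006 lat [0.0026 0.0003] reach -0.10248373897042416
```

View pics/both1.png

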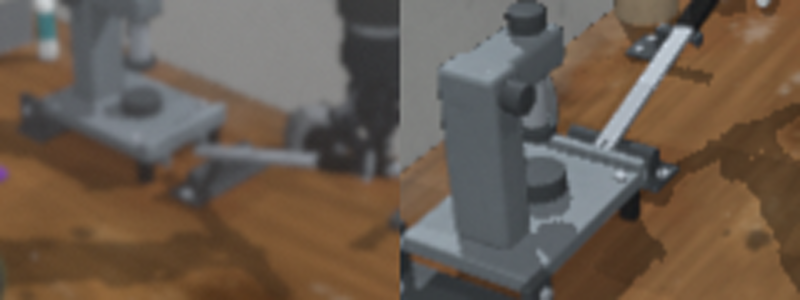

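The left half shows the bar over the fulcrum with its toe at (205,152), just in front of the press lip. The right half shows the bar's toe at (605,145) at the middle of the lip. I'll slide it in along the slope.

```bash
python3 -m jog '[0,0.25,-0.076,0,1, 0,0.25,-0.076,0,1, 0,0.25,-0.076,0,1, 0,0.25,-0.076,0,1, 0,0,0,0,1]';  python3 -m jog '[0,0.08,-0.024,0,1, 0,0.07,-0.021,0,1, 0,0.05,-0.015,0,1, 0,0,0,0,1, 0,0,0,0,1]'; python3 -c "from slope import *; slope()"
```

```text
t: 12.85
ee_pos: [0.4789, -0.1518, 0.1028]
tcp_rot: [2.223, -2.219, -0.001]
contact_force: [0.7, 0.8, -2.7]
finger_gap: 0.0227
gripper_force: 46.4
t: 13.35
ee_pos: [0.4791, -0.1471, 0.1015]
tcp_rot: [2.222, -2.221, 0.0]
contact_force: [-1.0, 0.3, -2.5]
finger_gap: 0.023
gripper_force: 46.4
pose [ 0.4791 -0.1471  0.1015] yaw 90.01 F [ 1.7495  0.4747 -3.2051] n 11752 slope -0.3031 top z at tcp 0.1029 rms 0.0006 lat [0.0022 0.0002] reach -0.10246045649592549
```

```bash
python3 -m jog '[0,0.07,-0.021,0,1, 0,0.06,-0.018,0,1, 0,0,0,0,1, 0,0,0,0,1, 0,0,0,0,1]' | grep -E 'ee_pos|contact';  python3 - <<'E'
from workcell import ctrl
import numpy as np
F=[]
for i in range(4):
    ctrl.capture('wrist'); F.append(ctrl.sense()['contact_force'])
print(np.mean(F,0),np.std(F,0))
E
```

```text
ee_pos: [0.4791, -0.1431, 0.1003]
contact_force: [-0.0, -0.2, -3.1]
[-0.51959037  0.07149605 -3.23867541] [0.61122969 0.10419963 0.82659977]
```

```bash
python3 -m jog '[0,0.07,-0.021,0,1, 0,0.06,-0.018,0,1, 0,0,0,0,1, 0,0,0,0,1, 0,0,0,0,1]' | grep -E 'ee_pos|contact';   python3 -m jog '[0,0.07,-0.021,0,1, 0,0.06,-0.018,0,1, 0,0,0,0,1, 0,0,0,0,1, 0,0,0,0,1]' | grep -E 'ee_pos|contact'
```

```text
ee_pos: [0.4791, -0.1391, 0.0991]
contact_force: [-0.2, -0.1, -2.9]
ee_pos: [0.4791, -0.1352, 0.098]
contact_force: [-0.6, -0.3, -2.7]
```

```bash
python3 -m jog '[0,0.07,-0.021,0,1, 0,0.06,-0.018,0,1, 0,0,0,0,1, 0,0,0,0,1, 0,0,0,0,1]' | grep -E 'ee_pos|contact';   python3 -m jog '[0,0.07,-0.021,0,1, 0,0.06,-0.018,0,1, 0,0,0,0,1, 0,0,0,0,1, 0,0,0,0,1]' | grep -E 'ee_pos|contact'
```

```text
ee_pos: [0.4791, -0.1313, 0.0968]
contact_force: [-0.9, 0.4, -3.1]
ee_pos: [0.4791, -0.1275, 0.0956]
contact_force: [-0.6, 0.1, -3.0]
```

```bash
python3 -m jog '[0,0.07,-0.021,0,1, 0,0.06,-0.018,0,1, 0,0,0,0,1, 0,0,0,0,1, 0,0,0,0,1]' | grep -E 'ee_pos|contact';   python3 -c "from slope import *; slope()"
```

```text
ee_pos: [0.4791, -0.1236, 0.0945]
contact_force: [-0.8, 0.8, -2.8]
pose [ 0.4791 -0.1236  0.0945] yaw 90.02 F [-0.4347 -0.5025 -2.6722] n 11735 slope -0.3037 top z at tcp 0.0958 rms 0.0006 lat [0.0023 0.0002] reach -0.10239214738606282
```

```bash
python3 -m jog '[0,0.07,-0.021,0,1, 0,0.06,-0.018,0,1, 0,0,0,0,1, 0,0,0,0,1, 0,0,0,0,1]' | grep -E 'ee_pos|contact'
```

```text
ee_pos: [0.4791, -0.1196, 0.0933]
contact_force: [0.2, 0.4, -2.7]
```

```bash
python3 -m jog '[0,0.07,-0.021,0,1, 0,0.06,-0.018,0,1, 0,0,0,0,1, 0,0,0,0,1, 0,0,0,0,1]' | grep -E 'ee_pos|contact'
```

```text
ee_pos: [0.4791, -0.1157, 0.0921]
contact_force: [-0.2, -0.1, -3.7]
```

```bash
python3 -m jog '[0,0.07,-0.021,0,1, 0,0,0,0,1, 0,0,0,0,1, 0,0,0,0,1, 0,0,0,0,1]' | grep -E 'ee_pos|contact'
```

```text
ee_pos: [0.4791, -0.1137, 0.0915]
contact_force: [0.4, -1.1, -2.9]
```

```bash
python3 -m jog '[0,0.07,-0.02,0,1, 0,0,0,0,1, 0,0,0,0,1, 0,0,0,0,1, 0,0,0,0,1]' | grep -E 'ee_pos|contact'
```

```text
ee_pos: [0.4791, -0.1117, 0.0909]
contact_force: [0.5, -3.7, -2.2]
```

Run:
```python
from slope import *; slope()
F=[]
for i in range(4):
    ctrl.capture('wrist'); F.append(ctrl.sense()['contact_force'])
print(np.mean(F,0),np.std(F,0))
```

```text
pose [ 0.4791 -0.1117  0.0909] yaw 90.02 F [-0.3026 -3.465  -1.0373] n 11749 slope -0.2997 top z at tcp 0.0924 rms 0.0006 lat [0.0016 0.0002] reach -0.10252771723928063
[ 0.8574 -3.7985 -1.5856] [0.1105 0.4097 0.3595]
```

```bash
python3 -m jog '[0,0.05,-0.015,0,1, 0,0,0,0,1, 0,0,0,0,1, 0,0,0,0,1, 0,0,0,0,1]' | grep -E 't:|ee_pos|contact'
```

```text
t: 19.4
ee_pos: [0.4791, -0.1101, 0.0905]
tcp_rot: [2.222, -2.221, 0.0]
contact_force: [-0.6, -4.5, -0.8]
```

```bash
python3 -m jog '[0,-0.17,-0.12,0,1, 0,-0.13,-0.2,0,1, 0,-0.11,-0.21,0,1, 0,-0.11,-0.21,0,1, 0,0,0,0,1]' 40 | grep -E 't:|ee_pos|contact'; python3 -c "from slope import *; slope()"
```

```text
t: 19.9
ee_pos: [0.4793, -0.1241, 0.0669]
tcp_rot: [-2.22, 2.219, 0.004]
contact_force: [-0.6, 9.2, 3.2]
pose [ 0.4794 -0.124   0.0673] yaw 90.05 F [-0.2318  9.6847  1.8472] n 10622 slope -0.1472 top z at tcp 0.0687 rms 0.0006 lat [0.0003 0.0003] reach -0.10634168045591616
```

```bash
python3 -m jog '[0,-0.04,-0.13,0,1, 0,-0.04,-0.14,0,1, 0,-0.04,-0.14,0,1, 0,-0.04,-0.14,0,1, 0,0,0,0,1]' 40 | grep -E 't:|ee_pos|contact'; python3 -c "from slope import *; slope()"
```

```text
t: 20.45
ee_pos: [0.4798, -0.1281, 0.051]
tcp_rot: [-2.219, 2.217, 0.003]
contact_force: [0.4, 11.7, 3.4]
pose [ 0.4798 -0.1281  0.0512] yaw 90.06 F [-0.4678 11.9237  3.9248] n 10034 slope -0.0506 top z at tcp 0.0531 rms 0.0006 lat [0.0029 0.0002] reach -0.10862041237957429
```

```bash
python3 -m jog '[0,-0.04,-0.14,0,1, 0,-0.03,-0.14,0,1, 0,-0.02,-0.14,0,1, 0,-0.01,-0.14,0,1, 0,0,0,0,1]' 40 | grep -E 't:|ee_pos|contact'; python3 -m jog '[0,0,-0.12,0,1, 0,0,-0.12,0,1, 0,0,-0.12,0,1, 0,0,0,0,1, 0,0,0,0,1]' 40 | grep -E 't:|ee_pos|contact'; python3 -c "from slope import *; slope()"
```

```text
t: 21.0
ee_pos: [0.4807, -0.131, 0.0358]
tcp_rot: [-2.219, 2.215, 0.0]
contact_force: [-2.9, 14.4, 10.8]
t: 21.5
ee_pos: [0.481, -0.1318, 0.0258]
tcp_rot: [-2.22, 2.216, -0.002]
contact_force: [-1.5, 11.2, 10.2]
pose [ 0.4811 -0.1318  0.0259] yaw 90.11 F [-1.5559 10.8732 11.112 ] n 8475 slope 0.0961 top z at tcp 0.0285 rms 0.0006 lat [0.0112 0.0003] reach -0.10680576876228091
```

```bash
python3 -m jog '[0,0,-0.06,0,1, 0,0,-0.06,0,1, 0.2,0.01,0,0.19,1, 0,0,0,0,1, 0,0,0,0,1]' 40 | grep -E 't:|ee_pos|contact'
python3 - <<'E'
from slope import *; slope('pics/w4.png')
for c in ['scene','side']:
    im,_=ctrl.capture(c); 
    print(c,[(np.array(r['at'])*[512,384],r['p']) for r in ctrl.place_of(c,'lip')[:1]], proj(c,[[.479,.0893,.034],[.479,.0893,.054]]))
m=ctrl.camera_model('wrist')
for l,z in {'keeper':0,'hook_lip':.022,'bar_end':.012}.items():
    for r in ctrl.place_of('wrist',l)[:1]:
        u=np.array(r['at'])*[512,384]; print(l,u.round(1),round(r['p'],2),atz('wrist',u,z,m)[0])
E
```

```text
t: 22.05
ee_pos: [0.4865, -0.1322, 0.0221]
tcp_rot: [-2.247, 2.191, -0.002]
contact_force: [-2.4, 8.3, 9.9]
pose [ 0.4865 -0.1322  0.0221] yaw 91.45 F [-2.6398  8.2254 10.877 ] n 8292 slope 0.1173 top z at tcp 0.0247 rms 0.0006 lat [0.0113 0.0003] reach -0.10611319414055632
scene [(array([245.504 , 180.2112]), 0.64)] [[243.4719 186.6904]
 [243.3544 182.3907]]
side [(array([230.1952, 208.5888]), 0.8)] [[229.2642 214.522 ]
 [228.9601 209.3788]]
keeper [172.5 106.2] 0.71 [ 0.5288 -0.2017  0.    ]
hook_lip [212.  114.9] 0.68 [ 0.5071 -0.1996  0.022 ]
bar_end [255.8  18.4] 0.79 [ 0.4905 -0.2378  0.012 ]
```

View pics/w4.png

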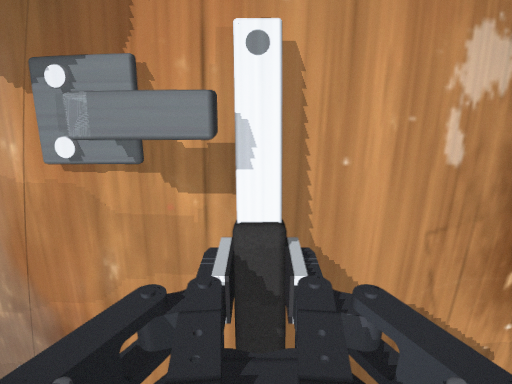

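The view shows the bar end at (256,18) beside the hook's tip at (215,115). The bar top is about 4 mm below the hook lip, and the press lip has risen about 22 mm. I'll swing it under.

```bash
python3 -m jog '[0.26,0.025,0,0.235,1, 0.26,0.025,0,0.235,1, 0.26,0.025,0,0.235,1, 0.26,0.025,0,0.235,1, 0,0,0,0,1]' 40 | grep -E 't:|ee_pos|contact'
python3 - <<'E'
from slope import *; slope('pics/w5.png')
m=ctrl.camera_model('wrist')
for l,z in {'keeper':0,'hook_lip':.022,'bar_end':.008}.items():
    for r in ctrl.place_of('wrist',l)[:1]:
        u=np.array(r['at'])*[512,384]; print(l,u.round(1),round(r['p'],2),atz('wrist',u,z,m)[0])
E
```

```text
t: 22.95
ee_pos: [0.5168, -0.1306, 0.0214]
tcp_rot: [2.37, -2.06, 0.001]
contact_force: [-3.8, 2.1, 8.6]
pose [ 0.5168 -0.1306  0.0215] yaw 97.97 F [-3.7765  0.9399  8.3072] n 5804 slope 0.1217 top z at tcp 0.0241 rms 0.0007 lat [0.0241 0.0002] reach -0.10625283293392679
keeper [252.9 104.7] 0.75 [ 0.5294 -0.2006  0.    ]
hook_lip [308.1 117.3] 0.6 [ 0.5066 -0.1997  0.022 ]
bar_end [254.8  20. ] 0.61 [ 0.5331 -0.2352  0.008 ]
```

View pics/w5.png

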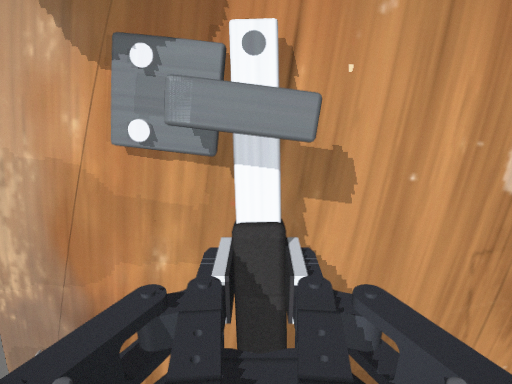

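The view shows the bar passing under the hook's arm at (255,105), with its end at (254,20) about 34 mm past the hook and clear of the base plate's edge at (222,95). I'll let it up gently.

```bash
python3 -m jog '[0,0,0.06,0,1, 0,0,0.06,0,1, 0,0,0.06,0,1, 0,0,0.06,0,1, 0,0,0,0,1]' 40 | grep -E 't:|ee_pos|contact'; python3 -c "from slope import *; slope()"
```

```text
t: 23.65
ee_pos: [0.5159, -0.1314, 0.028]
tcp_rot: [2.366, -2.063, 0.001]
contact_force: [-3.7, -4.0, 3.5]
pose [ 0.5159 -0.1314  0.0279] yaw 97.82 F [-3.1109 -4.5064  3.2695] n 6241 slope 0.0827 top z at tcp 0.0307 rms 0.0007 lat [0.0217 0.0002] reach -0.10659134488811187
```

```bash
python3 -m jog '[0,0,0.04,0,1, 0,0,0.04,0,1, 0,0,0.02,0,1, 0,0,0,0,1, 0,0,0,0,1]' 40 | grep -E 't:|ee_pos|contact'; python3 -c "from slope import *; slope()"
```

```text
t: 24.2
ee_pos: [0.5158, -0.1313, 0.0289]
tcp_rot: [2.365, -2.065, 0.0]
contact_force: [4.1, -7.6, -7.2]
pose [ 0.5158 -0.1313  0.0289] yaw 97.74 F [ 3.7746 -6.2837 -7.734 ] n 6322 slope 0.0787 top z at tcp 0.0316 rms 0.0006 lat [0.0232 0.0002] reach -0.10650756993014301
```

```bash
python3 -m jog '[0,0.04,-0.03,0,0.55, 0,0.03,0,0,0.47, 0,0,0,0,0.45, 0,0,0,0,0.43, 0,0,0,0,0.42]' 20 | grep -E 't:|ee_pos|contact|gap|grip'; python3 -m jog '[0,0,0,0,0.4, 0,0,0,0,0.3, 0,0,0,0,0.1, 0,0,0,0,0, 0,0,0,0,0]' | grep -E 't:|ee_pos|contact|gap|grip'; python3 -c "from slope import *; slope()"
```

```text
t: 24.75
ee_pos: [0.5156, -0.1284, 0.0288]
tcp_rot: [2.365, -2.067, -0.002]
contact_force: [-1.1, -0.8, -0.1]
finger_gap: 0.0249
gripper_force: 0.9
t: 25.25
ee_pos: [0.5165, -0.1278, 0.0299]
tcp_rot: [-2.367, 2.065, -0.0]
contact_force: [-1.1, -0.2, 0.5]
finger_gap: 0.0427
gripper_force: 0.0
pose [ 0.5164 -0.1279  0.0299] yaw 97.8 F [-0.5537 -0.6893 -0.2721] n 6650 slope 0.0778 top z at tcp 0.0318 rms 0.0007 lat [0.0214 0.0012] reach -0.11002446249985337
```

Released, and the bar is holding with its slope unchanged. I'll rise straight up and check.

```bash
python3 -m jog '[0,0,0.3,0,0, 0,0,0.6,0,0, 0,0,1,0,0, 0,0,1,0,0, 0,0,0.5,0,0]' | grep -E 't:|ee_pos|contact'; python3 -m jog '[0,0,0.6,0,0, 0,0,0.6,0,0, 0,0,0,0,0, 0,0,0,0,0, 0,0,0,0,0]' | grep -E 't:|ee_pos|contact'
python3 - <<'E'
from slope import *
m=ctrl.camera_model('wrist');im,D=ctrl.capture('wrist');P=cloud('wrist',D,m)
for l,z in {'keeper':0,'hook_lip':.022,'bar_end':.017}.items():
    for r in ctrl.place_of('wrist',l)[:1]:
        u=np.array(r['at'])*[512,384]; print(l,u.round(1),round(r['p'],2),atz('wrist',u,z,m)[0])
for c in ['scene','side']:
    s,_=ctrl.capture(c); cv2.imwrite(f'pics/{c}9.png',s)
    print(c,[(np.array(r['at'])*[512,384],r['p']) for r in ctrl.place_of(c,'lip')[:1]], proj(c,[[.479,.0893,.034],[.479,.0893,.054]]))
    a=proj(c,[[.49,-.05,.03]])[0].astype(int); cv2.imwrite(f'pics/{c}9c.png',s[a[1]-60:a[1]+60,a[0]-80:a[0]+80])
cv2.imwrite('pics/fin.png',np.hstack([cv2.resize(cv2.imread(f'pics/{c}9c.png'),(400,300),interpolation=cv2.INTER_CUBIC) for c in ['scene','side']]))
E
```

```text
t: 25.8
ee_pos: [0.5175, -0.1283, 0.1357]
tcp_rot: [-2.365, 2.064, -0.006]
contact_force: [-0.1, 0.2, 0.7]
t: 26.3
ee_pos: [0.5158, -0.1279, 0.1665]
tcp_rot: [2.366, -2.065, -0.003]
contact_force: [-0.1, 0.5, -0.2]
keeper [252.5  92.2] 0.67 [ 0.5314 -0.2025  0.    ]
hook_lip [279.6  99.3] 0.56 [ 0.5081 -0.2     0.022 ]
bar_end [255.3  49.3] 0.87 [ 0.5333 -0.2366  0.017 ]
scene [(array([245.504 , 181.7088]), 0.58)] [[243.4719 186.6904]
 [243.3544 182.3907]]
side [(array([229.3248, 209.7024]), 0.8)] [[229.2642 214.522 ]
 [228.9601 209.3788]]
```

View pics/fin.png

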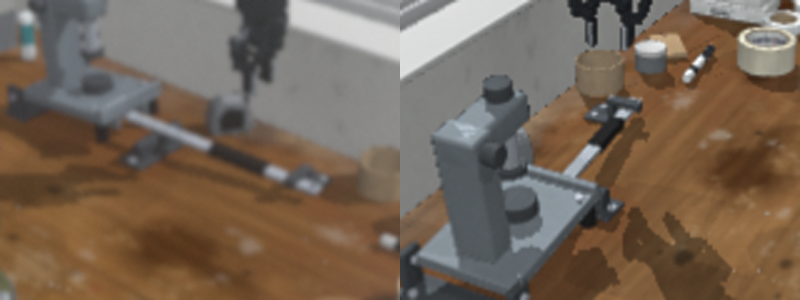

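The press stays raised: its lip is up about 20 mm, a tilt of roughly 0.1 rad. The bar lies over the fulcrum with its end caught under the hook (left half, around (310,180)). The gripper is clear, so I'll hand in.

```bash
python3 -c "from workcell import ctrl; print(ctrl.hand_in())"
```

```text
the job is handed in; nothing more can be done
None
```

The press is levered up by about 0.1 rad (estimated from the camera images) and the bar is caught under the keeper's hook; the gripper is clear and the job was handed in at about 26 s, but no verdict was returned.

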